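# Get the blade stop from between its neighbours and send it down the chute

## Task

On the blade grinder's top, the T-shaped stop dog is boxed in between two other fittings in the green channel rack. Lift both neighbours out and stand them upright in the grey side tray, then take the dog and let it slide down the chute, narrow nose first, until it sits fully home with its nose through the gate. Then stand the two neighbours back in the rack, each upright where it stood before, and leave the saw blade, oil bottle and wrench alone.

Things in the scene. Friction and masses are not known exactly. Their poses are not given: they have to be found in the camera images.
- flange_mid (a point): Bright steel clamping flange: round foot 56 mm diameter and 36 mm high, with a round neck 28 mm diameter and 44 mm high on top (80 mm in all). Point at its centre, 40 mm above its underside; z up along the neck. At one end of the row in the rack. 0.3 to 0.55 kg.
- rest_mid (a point): Dark steel tooth rest: square foot 54 x 54 mm and 36 mm high, with a square post 26 x 26 mm and 44 mm high on top (80 mm in all), sides parallel. Point at its centre, 40 mm above its underside; x and y along the sides, z up. At the other end of the row. 0.3 to 0.55 kg.
- dog_mid (a point): Bright steel stop dog, T-shaped from above, 60 mm long, 40 mm high; lies across the row between the other two. Point at the middle of its length and height, 20 mm above its underside. x points to the nose: head 40 mm wide (along y) from x = -30 to 0 mm, shank 22 mm wide from 0 to 20, tip 12 mm wide from 20 to 30. Dark spot on the head. 0.15 to 0.3 kg, balances at x = -5 mm.
- rack: Fixed green channel rack with white floor. Origin under its centre, x along the row of fittings, which stand at about x = -55, 0 and +55 mm with 7 mm gaps, too narrow for fingers. Inside 190 mm (x) by 76 mm (y); floor top 6 mm above the origin; side walls 5 mm thick, tops at 36 mm; end walls 5 mm thick, tops at 16 mm.
- tray: Fixed empty grey plastic side tray, origin under its centre. Inside 220 mm (x) by 130 mm (y), floor 3 mm thick, rim 14 mm high. Both fittings fit side by side along x, centres at about x = -50 and +50 mm.
- chute: Fixed chute, green sides, slick bright floor sloping 28 degrees. Origin under its base, z up, x downhill (level). Floor 78 mm high at x = 0, 0.53 mm lower per mm of x. At x = -18 to 53 mm a channel 45 mm wide, sides 14 mm high, a strap over it; then two dark gate posts, gap 34 mm, that pass the shank and stop the head. Dog home: its point at x = 62, z = 68 mm. Crosswise or head first it jams.
- chute_mouth (a point): Point on the sloping floor in the chute's funnel mouth, where the dog goes in; axes as the chute (x downhill). Funnel sides 8 mm high, inside width about 62 mm here, narrowing to 45 mm at 40 mm downhill; floor 53 mm more uphill. Release the dog with its middle over this point, nose downhill: either level, underside 25 to 30 mm above the point, or laid on the slope. It then slides home by itself.
- blade: Bystander: saw blade lying flat, 155 mm across, origin under its centre.
- oiler: Bystander: white oil bottle, 48 mm diameter, 110 mm high, origin under its centre.
- wrench: Bystander: wrench lying flat, 160 mm long.
Things that resemble listed ones, but are neither listed nor needed, are in the scene too. Of the things that look like the chute, take the one that is nearest to the robot's base at the start.

How it is judged (in metres and radians):
On the way, in this order (a step that is already met when the one before it is completed fails the run):
1. flange and tooth rest both stand upright, released, in the side tray (x of flange_mid in the frame of tray between -0.085 and 0.085 m and y of flange_mid in the frame of tray between -0.04 and 0.04 m and z of each of flange_mid, rest_mid in the frame of tray below 0.05 m and angle between each of flange_mid, rest_mid's own z axis and vertical below 0.12 rad and linear speed of each of flange, rest below 0.02 m/s and contact force between each of flange, rest and the fingers below 0.3 N and x of rest_mid in the frame of tray between -0.085 and 0.085 m and y of rest_mid in the frame of tray between -0.04 and 0.04 m), for 0.2 s.
2. the stop dog has slid fully home, nose through the gate (x of dog_mid in the frame of chute between 0.054 and 0.074 m and y of dog_mid in the frame of chute between -0.008 and 0.008 m and z of dog_mid in the frame of chute between 0.058 and 0.078 m and angle between dog_mid's own z axis and vertical between 0.4 and 0.58 rad and angle between the x axis of dog_mid and the x axis of chute, either way round below 0.62 rad and linear speed of dog below 0.02 m/s and contact force between dog and the fingers below 0.3 N), for 0.2 s.
At the end, for the whole second after the job is handed in: The dog rests fully home in the chute, nose first through the gate (middle within about 8 mm of its home point), and the flange and the tooth rest stand upright in the rack, each within 15 mm of where it stood at the start; all at rest (x of dog_mid in the frame of chute between 0.054 and 0.074 m and y of dog_mid in the frame of chute between -0.008 and 0.008 m and z of dog_mid in the frame of chute between 0.058 and 0.078 m and angle between dog_mid's own z axis and vertical between 0.4 and 0.58 rad and angle between the x axis of dog_mid and the x axis of chute, either way round below 0.62 rad and linear speed of each of dog, flange, rest below 0.02 m/s and distance of each of flange_mid, rest_mid from where it was at the start of the episode below 0.015 m and angle between each of flange_mid, rest_mid's own z axis and vertical below 0.12 rad); the robot touches nothing.
It fails at once if the saw blade is pushed more than 30 mm (distance of blade from where it was at the start of the episode above 0.03 m).
It fails at once if the oil bottle is pushed more than 30 mm (distance of oiler from where it was at the start of the episode above 0.03 m).
It fails at once if the wrench is pushed more than 30 mm (distance of wrench from where it was at the start of the episode above 0.03 m).
It also fails if it takes over 147 s, if anything falls off the work surface, if the arm or the gripper's body presses on something with over 40 N, if the wrist force passes 120 N, or if a joint passes its speed limit or range.

## Robot

A 7-joint arm with a two-finger parallel gripper is mounted at the origin on the work surface. World frame = base frame: x ahead of the robot, y to its left, z up, the work surface at z = 0. Lengths are in mm, angles in rad, forces in N, time in s.
With the tool pointing down it reaches from about 400 to 850 mm from the base axis. Payload 10.4 kg.
Tool frame: the origin (TCP) lies midway between the tips of the shut fingers; the grasp point (between the pads) lies 19 mm behind it; z points along the fingers, y is the direction in which the jaws open and shut (so a half turn about z gives the same grasp; the last joint's range is limited). The gripper opens to 87 mm and grips with 3 to 60 N. Pads are 19 mm wide; open, the fingers measure 117 mm over their backs; the gripper's body (75 mm by 190 mm) begins 51 mm behind the grasp point.
Start: joints at [-1.357, 0.332, -0.065, 1.46, 0.022, 1.35, -0.088], TCP at [146.606, 607.584, 222.576] pointing down, gripper open.
Joint ranges: [-2.6, 2.6], [-0.5, 2.12], [-1.47, 1.34], [0.16, 2.42], [-1.27, 4.41], [0.06, 2.06], [-2.6, 2.6]. Speed limits (rad/s): [2.22, 2.22, 2.79, 2.79, 3.14, 3.14, 3.14].

## Interface

Orientations are given as a 3x3 rotation matrix whose columns are the frame's x, y, z axes.
In Python, from plant import manip gives the robot as it stands.
- The arm moves only by the shell command python3 -m pendant 'ROWS'. ROWS is JSON, one flat list of numbers, 7 for each row, row after row: the opening, from 0 (shut) to 1 (fully open), then the shift along the world's x, y, z in cm, then the turn, a rotation vector about the world's x, y, z in degrees. In form: [claw, dx, dy, dz, wx, wy, wz, claw, dx, dy, dz, wx, wy, wz, ...]. A call has 1 to 5 rows; each row shifts and turns the commanded pose from where the row before left it; what a row does not reach is not made up. A row lasts 1/8 s, in which the tool goes at most 62.5 mm and 10.7 degrees, less where a joint would pass 70% of its speed; a pose out of reach is approached as far as the arm can. A call is refused whole if a number of a shift passes 6.25 or a number of a turn 10.7, either way. A call with a gripper value outside its range is refused whole. The fingers move at their own pace and stop on an object; the grip force is fixed at half the most. Time passes only in rows, so rows that do not move let the fingers close. It gives the time, the measured TCP pose, the force and the opening at its end, in the units of the state.
- manip.sense(): the state, without advancing time (a new reading comes with each control period).
- manip.camera(name): name is "scene" or "top" or "wrist"; returns (picture, depth): 480x640x3 uint8, red, green, blue; 480x640 float32, mm along the optical axis (not along the pixel's ray), 0 where there is no reading.
- manip.camera_info(name): a dict with "fx", "fy", "cx", "cy" (pixels), "distortion" ([k1, k2, p1, p2, k3] as OpenCV has them; the pictures are not rectified), "R" (3x3) and "t" (3): a world point X has camera coordinates R X + t. Camera axes: x right, y down, z forward; pixel columns grow to the right and rows downward; lengths in mm; the calibration is good to about 2 mm. A picture is of the moment at which its call begins: read the wrist's pose just before it. camera_info takes no time and is no camera call; for the wrist camera it gives the pose at the moment of the call.
- manip.hand_in(): hands the job in, once; it reports no verdict.
The state is a dict: "t": time; "q": joint angles; "joint_velocities": joint speeds; "tau": joint torques, N m; "ee_pos": TCP position; "ee_rot": TCP orientation; "contact_force": force on the tool from outside, world axes, zero at the start; "ft_torque": the same for the moment, N m; "finger_gap": finger opening in mm.
Only numpy, scipy, OpenCV 4.12 (cv2) and the standard library are available. Lean on these libraries where they do the work, as an engineer would, in place of code of your own. Each camera call takes 0.05 s, during which the arm holds its last target. There are 200 camera calls.

## Working session

There is one attempt and no reset: what is moved stays moved. The work goes in short steps, Python scripts to look and compute and a shell command to move; the robot and the scene stay as the last step left them, time stands still between calls to the robot, and variables do not carry over. Pictures are saved under pics/ and viewed, about 12 in all and at most 16, crops included, and the job is handed in when it is done.

```bash
ls; mkdir -p pics; cat > h.py <<'E'
import numpy as np, cv2
from plant import manip
def snap(n,f):
    inf=manip.camera_info(n); p,d=manip.camera(n)
    cv2.imwrite(f'pics/{f}.png',p[:,:,::-1]); np.savez(f'pics/{f}.npz',p=p,d=d,**{k:np.array(v) for k,v in inf.items()})
def load(f): return np.load(f'pics/{f}.npz')
def world(z,pts,plane=None):
    K=np.array([[z['fx'],0,z['cx']],[0,z['fy'],z['cy']],[0,0,1]],float)
    u=cv2.undistortPoints(np.array(pts,float).reshape(-1,1,2),K,z['distortion']).reshape(-1,2)
    out=[]
    for (c,r),(x,y) in zip(pts,u):
        ray=z['R'].T@np.array([x,y,1]); o=-z['R'].T@z['t']
        if plane is None:
            w=z['d'][max(0,int(r)-1):int(r)+2,max(0,int(c)-1):int(c)+2]; w=w[w>0]; s=np.median(w) if len(w) else np.nan
        else: s=(plane-o[2])/ray[2]
        out.append(o+s*ray)
    return np.array(out)
E
python3 - <<'E'
from h import *
snap('scene','s0');snap('top','t0')
s=manip.sense();print(s['t'],s['ee_pos'],s['ee_rot'],s['contact_force'])
E
```

```text
pics
0.1 [146.53726048 607.22666655 221.86039708] [[-9.72093167e-01  2.34595019e-01 -2.29211480e-04]
 [ 2.34595122e-01  9.72092406e-01 -1.21735542e-03]
 [-6.27707773e-05 -1.23715478e-03 -9.99999233e-01]] [ 0.57488104 -0.26169055 -0.84718999]
```

View pics/s0.png

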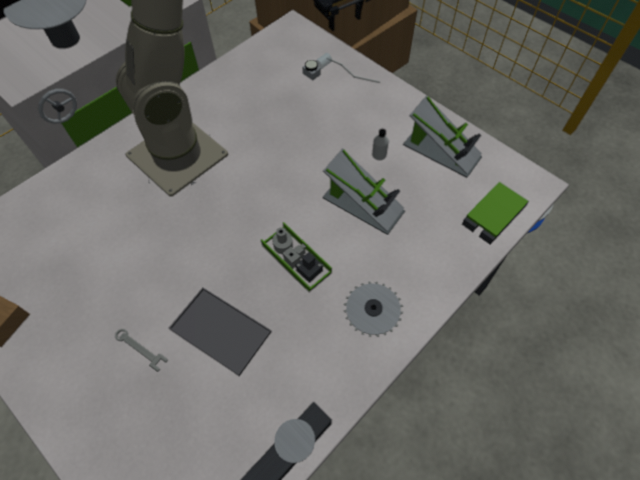

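View pics/t0.png

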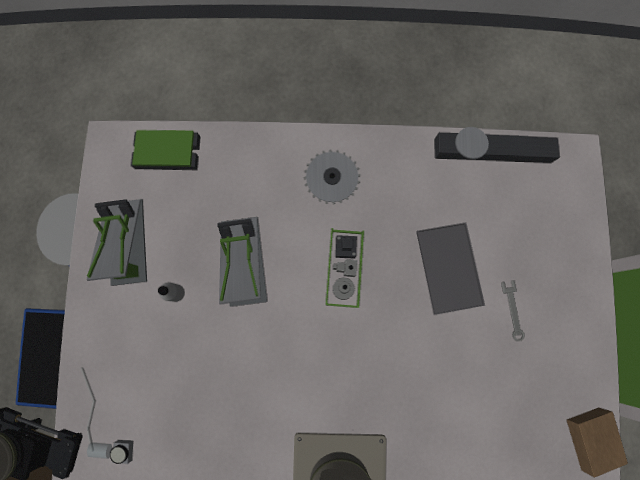

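The scene view shows the rack near (297,256), the near chute at (363,190), a farther lookalike at (443,135), the tray at (220,330) and the blade at (373,308). In the top view the rack is near (345,268), the chutes at (240,262) and (118,243), and the tray at (450,268). Next I'll take coordinates and crops.

```bash
python3 - <<'E'
from h import *
z=load('t0')
P={'base':(340,440),'chA':(242,285),'chB':(120,260),'rackc':(345,268),'flange':(344,289),'dog':(350,268),'rest':(346,245),'tray':(450,268),'blade':(332,176),'oiler':(164,290),'wrench':(512,310)}
for k,w in zip(P,world(z,list(P.values()))): print(k,w.round(1))
p=cv2.imread('pics/t0.png')
a=cv2.resize(p[205:320,205:375],None,fx=4.7,fy=4.7,interpolation=cv2.INTER_CUBIC);cv2.imwrite('pics/c1.png',a)
E
```

```text
base [ 1.03e+02 -1.00e-01  1.21e+01]
chA [476.9 245.1 118.6]
chB [527.4 546.5 122. ]
rackc [532.7  -2.3  45.1]
flange [476.4   1.7  86.8]
dog [532.9 -15.   46.5]
rest [585.1  -1.4  86.7]
tray [ 544.6 -285.1    3.2]
blade [787.7  35.1  11.7]
oiler [459.5 435.  110.4]
wrench [ 436.1 -448.5    8.5]
```

View pics/c1.png

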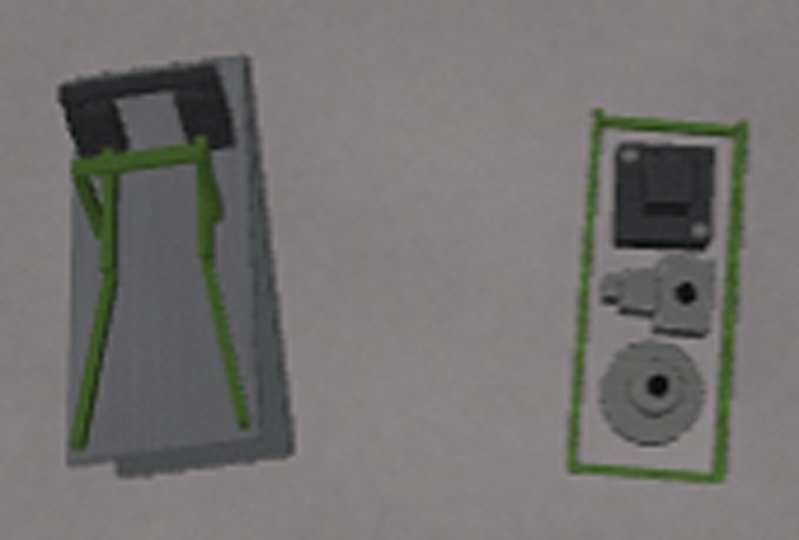

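The crop shows the dog with its nose left (world +y) and its head with the spot at (685,293). The rest is behind it at (663,195) and the flange in front at (652,390). Chute A has its gate at the far end (world +x). I'll move over chute A for a closer view.

```bash
python3 -m pendant '[1,2,-2,3,0,0,0, 1,4,-4,2.5,0,0,2, 1,4,-4,2.5,0,0,2, 1,4,-4.5,1,0,0,2, 1,4,-4.5,1,0,0,2]'; python3 -m pendant '[1,4,-4.5,0,0,0,2, 1,4,-4.5,0,0,0,0, 1,4,-4.5,0,0,0,0, 1,2,-4,0,0,0,0, 1,0,0,0,0,0,0]'; python3 - <<'E'
from h import *
snap('wrist','w1'); snap('top','t1')
s=manip.sense();print(s['ee_pos'],s['ee_rot'][:,1])
E
```

```text
t: 0.72
ee_pos: [327.7, 415.9, 322.8]
ee_rot: [[-0.995, 0.096, -0.0], [0.096, 0.995, 0.0], [0.0, 0.0, -1.0]]
contact_force: [0.8, 0.5, -0.1]
finger_gap: 86.9
t: 1.35
ee_pos: [468.4, 238.7, 322.5]
ee_rot: [[-0.998, 0.069, 0.0], [0.069, 0.998, -0.001], [-0.0, -0.001, -1.0]]
contact_force: [-0.6, 0.4, -0.1]
finger_gap: 87.0
[466.33888744 242.76231186 322.35253822] [6.26269622e-02 9.98036993e-01 1.55618293e-04]
```

View pics/w1.png

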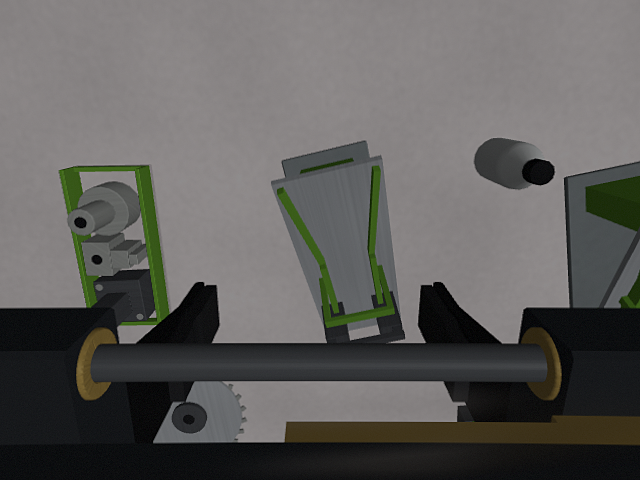

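The wrist view shows the near chute: funnel walls at (280,190)→(323,265) and (376,168)→(372,248), strap at about row 318, floor uphill corners at (272,181) and (382,157). The oiler is at (510,165). The rack on the left has the flange at (100,210), dog at (105,255) and rest at (125,295).

```bash
python3 - <<'E'
from h import *
z=load('w1'); d=z['d']
m=np.zeros(d.shape,np.uint8); cv2.fillPoly(m,[np.array([(298,190),(362,177),(360,245),(338,262),(328,250)])],1)
ys,xs=np.nonzero((m>0)&(d>0)); W=world(z,list(zip(xs,ys)))
A=np.c_[W[:,:2],np.ones(len(W))]; c,*_=np.linalg.lstsq(A,W[:,2],rcond=None)
for _ in range(3):
    r=W[:,2]-A@c; k=abs(r)<3; c,*_=np.linalg.lstsq(A[k],W[k,2],rcond=None)
g=c[:2]; slope=np.linalg.norm(g); xd=-g/slope; print('n',k.sum(),'slope deg',np.degrees(np.arctan(slope)),'yaw',np.degrees(np.arctan2(xd[1],xd[0])),'sd',r[k].std())
# per point: hit floor plane with ray (exact)
def onplane(pts,off=0):
    out=[]
    o=-z['R'].T@z['t']
    a=world(z,pts,0.0)
    for p in a:
        ray=p-o; s=(c@[o[0],o[1],1]+off-o[2])/(ray[2]-g@ray[:2]); out.append(o+s*ray)
    return np.array(out)
C=onplane([(272,181),(382,157)]); print('uphill corners',C.round(1)); 
h=9/np.cos(np.radians(28))
L=onplane([(281,190),(322,264),(329,300)],h); R=onplane([(375,168),(372,248),(379,290)],h)
print(L.round(1),R.round(1))
for n,q in(('A',C),('L',L),('R',R)): print(n,[( (p[:2]-C[:,:2].mean(0))@xd).round(1) for p in q],[float(((p[:2]-C[:,:2].mean(0))@[-xd[1],xd[0]]).round(1)) for p in q])
# x=0 from plane z=78
zc=C.mean(0)[2]; print('chute x of uphill edge', (78-zc)/slope, zc)
e=C[1]-C[0]; print('edge yaw',np.degrees(np.arctan2(e[0],-e[1])), 'w',np.linalg.norm(e))
print('posts',world(z,[(336,308),(378,303),(360,318),(345,320)]).round(1))
E
```

```text
n 3535 slope deg 27.994175009489545 yaw 9.397718564255884 sd 0.30828614584886527
uphill corners [[445.  201.5 138.3]
 [431.6 294.4 137.3]]
[[452.  208.9 144.2]
 [539.3 237.6  95.9]
 [594.  241.9  66.9]] [[439.2 287.5 144.1]
 [524.5 287.9  99.3]
 [585.9 297.7  66.2]]
A [np.float64(-1.0), np.float64(1.0)] [-46.9, 46.9]
L [np.float64(7.2), np.float64(97.9), np.float64(152.6)] [-40.7, -26.7, -31.4]
R [np.float64(7.4), np.float64(91.5), np.float64(153.8)] [38.9, 25.4, 25.0]
chute x of uphill edge -112.4734051240088 137.78850372708118
edge yaw -171.7963351355527 w 93.8774206999716
posts [[604.6 249.1  66.5]
 [603.9 296.7  61.9]
 [588.8 271.5 120.6]
 [589.9 256.7 120.8]]
```

```bash
python3 -m pendant '[1,0.5,-5,0,0,0,0, 1,0.5,-6,0,0,0,0, 1,0.5,-6,0,0,0,0, 1,0.5,-6,0,0,0,0, 1,0,-1.5,0,0,0,0]';python3 -m pendant '[1,0,0,0,0,0,0,1,0,0,0,0,0,0]'; python3 - <<'E'
from h import *
snap('wrist','w2')
s=manip.sense();print(s['ee_pos'],s['ee_rot'][:,1],s['q'])
E
```

```text
t: 2.08
ee_pos: [486.5, -5.0, 322.9]
ee_rot: [[-0.998, 0.066, 0.001], [0.066, 0.998, 0.0], [-0.001, 0.0, -1.0]]
contact_force: [-1.3, 0.5, 1.6]
finger_gap: 87.0
t: 2.33
ee_pos: [486.6, 0.2, 322.4]
ee_rot: [[-0.998, 0.059, -0.0], [0.059, 0.998, 0.0], [0.0, 0.0, -1.0]]
contact_force: [-0.2, 0.4, -0.4]
finger_gap: 87.4
[ 4.86583716e+02 -1.16397074e-02  3.22333256e+02] [5.85479416e-02 9.98284597e-01 3.15921137e-05] [-0.59252694 -0.03808219  0.48887559  1.66945492  0.01780299  1.50628112
  1.40710593]
```

View pics/w2.png

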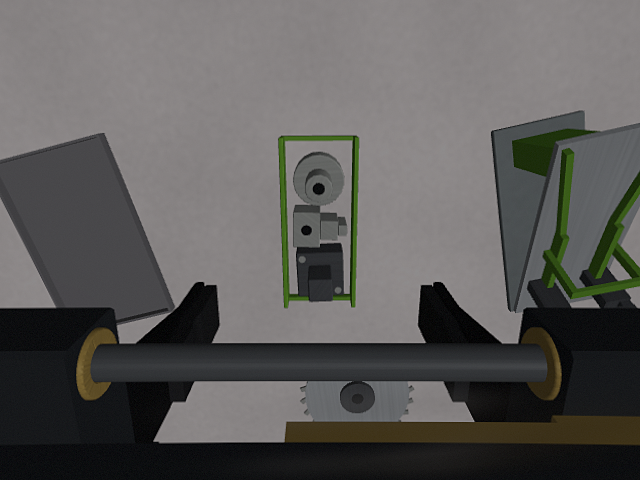

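The wrist view shows the rack from (282,137) to (355,305), flange neck top at (318,188), dog head spot at (306,230) with the nose tip at (346,227), and rest post top at (320,282). The tray is on the left at (85,225).

```bash
cat > seg.py <<'E'
from h import *
def cloud(f,box):
    z=load(f); x0,y0,x1,y1=box; xs,ys=np.meshgrid(range(x0,x1),range(y0,y1)); pts=list(zip(xs.ravel(),ys.ravel()))
    o=-z['R'].T@z['t']; K=np.array([[z['fx'],0,z['cx']],[0,z['fy'],z['cy']],[0,0,1]],float)
    u=cv2.undistortPoints(np.array(pts,float).reshape(-1,1,2),K,z['distortion']).reshape(-1,2)
    s=z['d'][ys.ravel(),xs.ravel()]; k=s>0
    return (np.c_[u,np.ones(len(u))][k]*s[k,None]-z['t'])@z['R']
def top(f,box,zl,zh):
    W=cloud(f,box); W=W[(W[:,2]>zl)&(W[:,2]<zh)]
    r=cv2.minAreaRect(W[:,:2].astype(np.float32)); return len(W),W.mean(0).round(1),[np.round(a,1) for a in r]
E
python3 - <<'E'
from seg import *
for f,B in (('w2',{'flange':(285,150,355,205),'dog':(290,203,350,250),'rest':(290,245,350,305)}),('t0',{'flange':(330,272,360,304),'dog':(328,258,362,276),'rest':(330,232,362,258)})):
    print(f)
    for k,b in B.items():
        zl,zh=(82,92) if k!='dog' else (42,51)
        print(k,*top(f,b,zl,zh))
        if k!='dog': print('  foot',*top(f,b,39,46.5))
z=load('w2'); w=world(z,[(281,136),(358,136),(286,306),(355,306)],36); print(w.round(1))
z=load('t0'); print(world(z,[(329,305),(360,306),(333,230),(364,231)],36).round(1))
print('dog spot,nose',world(load('w2'),[(306,230),(346,227),(294,226)],46).round(1))
z=load('t0'); T=world(z,[(417,231),(466,223),(484,305),(435,314)],12); print('tray',T.round(1),T.mean(0))
z=load('w2'); print('tray w2',world(z,[(104,134),(174,308),(60,312)],12).round(1))
E
```

```text
w2
flange 617 [482.    0.9  85.7] [array([482.4,   0.8]), array([27.2, 26.5]), np.float64(39.9)]
  foot 1284 [478.2   1.   41.7] [array([481.7,   0.5]), array([54.2, 53.2]), np.float64(86.0)]
dog 1407 [535.5  -7.   45.6] [array([531.9,  -0.7]), array([59.1, 50.6]), np.float64(85.9)]
rest 564 [590.3  -3.7  85.4] [array([590.9,  -3.9]), array([25.5, 26.1]), np.float64(87.0)]
  foot 1356 [584.   -4.   41.9] [array([585.7,  -4.8]), array([56. , 65.7]), np.float64(88.4)]
t0
flange 101 [481.9   1.8  86.1] [array([482.6,   1.8]), array([27.1, 24.5]), np.float64(1.7)]
  foot 270 [ 4.849e+02 -1.000e-01  4.230e+01] [array([489.3,  -7.6]), array([69.3, 71.9]), np.float64(79.0)]
dog 262 [535.9  -6.5  46.2] [array([535.9,  -5.5]), array([69.1, 39.6]), np.float64(86.1)]
rest 102 [590.6  -2.5  86.6] [array([590.3,  -2.6]), array([25.7, 22.7]), np.float64(0.9)]
  foot 278 [589.   -2.1  42.3] [array([591.2,  -3.1]), array([80.4, 54.1]), np.float64(85.9)]
[[433.7 -35.8  36. ]
 [438.5  45.3  36. ]
 [632.  -46.9  36. ]
 [636.9  35.6  36. ]]
[[438.4  36.   36. ]
 [437.9 -42.6  36. ]
 [632.4  30.   36. ]
 [632.  -50.8  36. ]]
dog spot,nose [[535.5 -16.   46. ]
 [534.7  28.3  46. ]
 [530.1 -28.9  46. ]]
tray [[ 640.8 -195.4   12. ]
 [ 666.6 -329.4   12. ]
 [ 447.9 -371.3   12. ]
 [ 422.3 -240.5   12. ]] [ 544.41822402 -284.14454808   12.        ]
tray w2 [[ 422.1 -232.6   12. ]
 [ 638.3 -190.9   12. ]
 [ 634.8 -333.8   12. ]]
```

```bash
python3 -m pendant '[1,-0.4,0.1,-5,0,0,0, 1,0,0,-6,0,0,0, 1,0,0,-6,0,0,0, 1,0,0,-4,0,0,0, 1,0,0,0,0,0,0]'; python3 -m pendant '[1,0,0,0,0,0,0,1,0,0,0,0,0,0]'
```

```text
t: 3.0
ee_pos: [480.6, -0.3, 110.3]
ee_rot: [[-0.998, 0.06, -0.005], [0.06, 0.998, -0.001], [0.005, -0.002, -1.0]]
contact_force: [0.8, 0.4, 0.8]
finger_gap: 87.0
t: 3.25
ee_pos: [483.9, -0.9, 114.5]
ee_rot: [[-0.998, 0.062, 0.003], [0.062, 0.998, 0.001], [-0.003, 0.001, -1.0]]
contact_force: [0.0, -0.8, -0.4]
finger_gap: 87.3
```

```bash
python3 -m pendant '[1,-0.1,0.2,-3,0,0,0, 1,0,0,-2.5,0,0,0, 1,0,0,-1,0,0,0, 1,0,0,0,0,0,0, 1,0,0,0,0,0,0]'; python3 -m pendant '[0.2,0,0,0,0,0,0,0.2,0,0,0,0,0,0,0.2,0,0,0,0,0,0,0.2,0,0,0,0,0,0,0.2,0,0,0,0,0,0]'
```

```text
t: 3.88
ee_pos: [482.5, 0.7, 48.7]
ee_rot: [[-0.998, 0.062, 0.002], [0.062, 0.998, 0.001], [-0.002, 0.001, -1.0]]
contact_force: [-0.5, -0.8, -0.2]
finger_gap: 86.7
t: 4.5
ee_pos: [481.6, 0.6, 47.6]
ee_rot: [[-0.998, 0.062, -0.0], [0.062, 0.998, 0.0], [0.0, 0.0, -1.0]]
contact_force: [0.1, 0.0, 0.4]
finger_gap: 44.9
```

```bash
python3 -m pendant '[0,0,0,0,0,0,0,0,0,0,0,0,0,0,0,0,0,0,0,0,0,0,0,0,0,0,0,0,0,0,0,0,0,0,0]'; python3 -m pendant '[0,0,0,1,0,0,0,0,0,0,2,0,0,0,0,0,0,4,0,0,0,0,0,0,4,0,0,0,0,0,0,0,0,0,0]'
```

```text
t: 5.12
ee_pos: [481.6, 0.5, 47.5]
ee_rot: [[-0.998, 0.062, -0.0], [0.062, 0.998, -0.0], [0.0, -0.0, -1.0]]
contact_force: [0.7, -0.3, -0.9]
finger_gap: 27.5
t: 5.75
ee_pos: [483.3, 0.8, 160.6]
ee_rot: [[-0.998, 0.062, 0.005], [0.062, 0.998, 0.002], [-0.005, 0.002, -1.0]]
contact_force: [-0.3, -0.3, -4.6]
finger_gap: 27.4
```

```bash
python3 -m pendant '[0,0.2,-4,0,0,0,0,0,0.3,-6,0,0,0,0,0,0.3,-6,0,0,0,0,0,0.2,-6,0,0,0,0,0,0.2,-5,0,0,0,0]'; python3 -m pendant '[0,0,-2.5,-2,0,0,0,0,0,0,-4,0,0,0,0,0,0,-3.5,0,0,0,0,0,0,0,0,0,0,0,0,0,0,0,0,0]'
```

```text
t: 6.38
ee_pos: [492.6, -271.5, 156.5]
ee_rot: [[-0.998, 0.063, -0.001], [0.063, 0.998, 0.0], [0.001, 0.0, -1.0]]
contact_force: [0.1, 0.1, -3.3]
finger_gap: 27.7
t: 7.0
ee_pos: [493.9, -294.7, 63.5]
ee_rot: [[-0.998, 0.062, 0.0], [0.062, 0.998, -0.0], [-0.0, -0.0, -1.0]]
contact_force: [0.2, -0.3, -2.4]
finger_gap: 27.3
```

```bash
python3 -m pendant '[0,0,0,-1,0,0,0,0,0,0,-0.7,0,0,0,0,0,0,0,0,0,0,0,0,0,0,0,0,0,0,0,0,0,0,0,0]'
```

```text
t: 7.62
ee_pos: [493.7, -294.5, 45.8]
ee_rot: [[-0.998, 0.062, 0.0], [0.062, 0.998, -0.0], [-0.0, -0.0, -1.0]]
contact_force: [-0.4, 0.2, -3.6]
finger_gap: 27.1
```

```bash
python3 -m pendant '[0,0,0,-0.1,0,0,0,0,0,0,0,0,0,0,0.5,0,0,0,0,0,0,0.5,0,0,0,0,0,0,1,0,0,0,0,0,0]'; python3 -m pendant '[1,0,0,0,0,0,0,1,0,0,0,0,0,0,1,0,0,4,0,0,0,1,0,0,6,0,0,0,1,0,0,0,0,0,0]'
```

```text
t: 8.25
ee_pos: [493.8, -294.5, 44.8]
ee_rot: [[-0.998, 0.062, 0.0], [0.062, 0.998, -0.0], [-0.0, -0.0, -1.0]]
contact_force: [-0.1, -0.3, -0.4]
finger_gap: 46.8
t: 8.88
ee_pos: [495.7, -296.0, 149.0]
ee_rot: [[-0.998, 0.063, 0.007], [0.063, 0.998, -0.002], [-0.007, -0.002, -1.0]]
contact_force: [-0.1, -1.2, -0.0]
finger_gap: 86.0
```

```bash
python3 -m pendant '[1,1.7,5,0,0,0,0,1,2,5.5,0,0,0,0,1,2,5.5,0,0,0,0,1,2,5.5,0,0,0,0,1,2,5.5,0,0,0,0]'; python3 -m pendant '[1,0,2.1,-2,0,0,0,1,0,0,0,0,0,0,1,0,0,0,0,0,0,1,0,0,0,0,0,0]'
```

```text
t: 9.5
ee_pos: [590.7, -22.4, 144.0]
ee_rot: [[-0.998, 0.062, -0.001], [0.062, 0.998, 0.0], [0.001, 0.0, -1.0]]
contact_force: [1.0, -0.6, 0.4]
finger_gap: 86.9
t: 10.0
ee_pos: [590.8, -5.3, 125.3]
ee_rot: [[-0.998, 0.065, 0.001], [0.065, 0.998, -0.0], [-0.001, -0.0, -1.0]]
contact_force: [-1.0, -0.1, 0.4]
finger_gap: 86.9
```

```bash
python3 -m pendant '[1,0,0.2,-4,0,0,0,1,0,0,-3.7,0,0,0,1,0,0,0,0,0,0,1,0,0,0,0,0,0,0.3,0,0,0,0,0,0]'; python3 -m pendant '[0.2,0,0,0,0,0,0,0.2,0,0,0,0,0,0,0.2,0,0,0,0,0,0,0,0,0,0,0,0,0,0,0,0,0,0,0,0]'; python3 -m pendant '[0,0,0,0,0,0,0,0,0,0,0,0,0,0,0,0,0,0,0,0,0]'
```

```text
t: 10.62
ee_pos: [591.8, -1.7, 49.5]
ee_rot: [[-0.998, 0.063, 0.003], [0.063, 0.998, 0.001], [-0.003, 0.001, -1.0]]
contact_force: [-0.7, -0.3, 0.5]
finger_gap: 82.3
t: 11.25
ee_pos: [590.6, -1.4, 47.6]
ee_rot: [[-0.998, 0.062, -0.0], [0.062, 0.998, 0.0], [0.0, 0.0, -1.0]]
contact_force: [0.4, -0.5, -1.0]
finger_gap: 35.2
t: 11.62
ee_pos: [590.5, -2.0, 47.5]
ee_rot: [[-0.998, 0.063, -0.0], [0.063, 0.998, -0.0], [0.0, -0.0, -1.0]]
contact_force: [-0.8, -3.7, 1.3]
finger_gap: 25.8
```

```bash
python3 -m pendant '[0,0,0,1,0,0,0,0,0,0,3,0,0,0,0,0,0,4,0,0,0,0,0,0,3,0,0,0,0,0,-2,0,0,0,0]'; python3 -m pendant '[0,0.1,-5,0,0,0,0,0,0.1,-5,0,0,0,0,0,0,-5,0,0,0,0,0,0,-5,0,0,0,0,0,0,-4,0,0,0,0]';  python3 -m pendant '[0,0,-1.2,0,0,0,0,0,0,0,-3,0,0,0,0,0,0,-4,0,0,0,0,0,0,-2,0,0,0,0,0,0,0,0,0,0]'
```

```text
t: 12.25
ee_pos: [592.0, -19.4, 160.0]
ee_rot: [[-0.998, 0.058, 0.004], [0.058, 0.998, 0.002], [-0.004, 0.003, -1.0]]
contact_force: [0.4, -0.3, -5.7]
finger_gap: 26.1
t: 12.88
ee_pos: [591.0, -264.3, 156.2]
ee_rot: [[-0.998, 0.064, -0.002], [0.064, 0.998, 0.0], [0.002, -0.0, -1.0]]
contact_force: [1.9, 0.4, -5.3]
finger_gap: 25.5
t: 13.5
ee_pos: [591.6, -272.8, 66.0]
ee_rot: [[-0.998, 0.062, -0.003], [0.062, 0.998, 0.001], [0.003, 0.001, -1.0]]
contact_force: [0.6, -0.9, -4.6]
finger_gap: 25.9
```

```bash
python3 -m pendant '[0,0,0,-1.5,0,0,0,0,0,0,-0.6,0,0,0,0,0,0,0,0,0,0,0,0,0,0,0,0,0,0,0,0,0,0,0,0]'
```

```text
t: 14.12
ee_pos: [592.9, -273.6, 47.1]
ee_rot: [[-0.998, 0.062, 0.001], [0.062, 0.998, -0.0], [-0.001, -0.0, -1.0]]
contact_force: [-0.7, 0.6, -4.5]
finger_gap: 25.9
```

```bash
python3 -m pendant '[0,0,0,-0.2,0,0,0,0,0,0,0,0,0,0,0,0,0,-0.05,0,0,0,0.5,0,0,0,0,0,0,0.5,0,0,0,0,0,0]'; python3 -m pendant '[1,0,0,0,0,0,0,1,0,0,0,0,0,0,1,0,0,3,0,0,0,1,0,0,6,0,0,0,1,0,0,6,0,0,0]';  python3 -m pendant '[1,-1,5,6,0,0,0,1,-1,5,1,0,0,0,1,-1,5,0,0,0,0,1,-1,5,0,0,0,0,1,-1,5,0,0,0,0]'; python3 -m pendant '[1,-1,2,0,0,0,0,1,0,0,0,0,0,0,1,0,0,0,0,0,0]'; python3 - <<'E'
from h import *
snap('wrist','w3')
s=manip.sense();print(s['ee_pos'],s['ee_rot'][:,1],s['q'])
E
```

```text
t: 14.75
ee_pos: [593.0, -273.5, 44.5]
ee_rot: [[-0.998, 0.062, 0.001], [0.062, 0.998, -0.0], [-0.001, -0.0, -1.0]]
contact_force: [0.3, 0.5, 0.5]
finger_gap: 38.2
t: 15.38
ee_pos: [592.3, -273.4, 195.7]
ee_rot: [[-0.998, 0.062, -0.001], [0.062, 0.998, 0.0], [0.001, -0.0, -1.0]]
contact_force: [1.3, -0.7, -0.5]
finger_gap: 83.2
t: 16.0
ee_pos: [544.1, -32.1, 251.9]
ee_rot: [[-0.998, 0.062, 0.001], [0.062, 0.998, 0.0], [-0.001, 0.0, -1.0]]
contact_force: [1.5, -0.1, 0.1]
finger_gap: 87.5
t: 16.38
ee_pos: [534.9, -14.8, 251.9]
ee_rot: [[-0.998, 0.063, 0.0], [0.063, 0.998, -0.0], [-0.0, -0.0, -1.0]]
contact_force: [-0.1, -0.2, 1.0]
finger_gap: 87.3
[534.90076477 -15.12398575 251.82500469] [ 6.40998811e-02  9.97943452e-01 -2.67325886e-04] [-0.62687666  0.1173315   0.62472722  1.68486883 -0.06975334  1.36156982
  1.51572164]
```

View pics/w3.png

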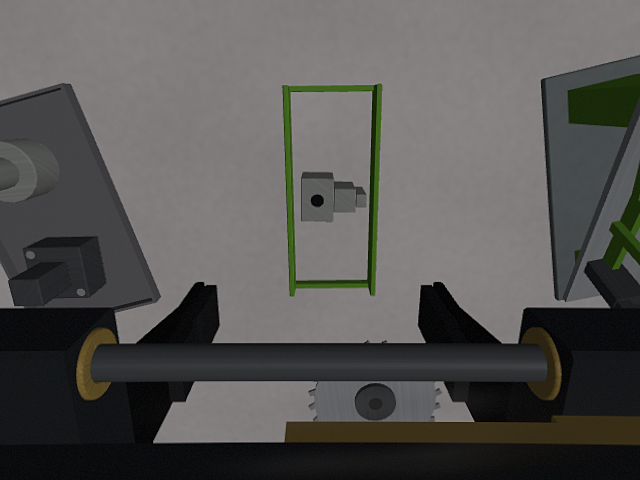

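Both fittings stand upright in the tray. The dog is alone in the rack, with its head at (317,200) and its nose at (366,198).

```bash
python3 - <<'E'
from seg import *
W=cloud('w3',(292,165,372,230)); W=W[(W[:,2]>43.5)&(W[:,2]<50)]
print(len(W),W.mean(0))
P=W[:,:2]; 
for a in np.arange(-10,11,1):  # head straight edges: choose yaw minimising spread
    pass
r=cv2.minAreaRect(P.astype(np.float32)); print(r)
th=np.radians(86.5); u=np.array([np.cos(th),np.sin(th)]); v=np.array([-u[1],u[0]])
s=P@u; t=P@v; print('extent along',s.min(),s.max())
c=(s.min()+s.max())/2
H=P[s<s.min()+28]; print('head rect',cv2.minAreaRect(H.astype(np.float32)))
for lo,hi in((2,10),(10,18),(18,26),(34,46),(53,60)):
    k=(s>s.min()+lo)&(s<s.min()+hi); print(lo,hi,np.percentile(t[k],[1,99]),(np.percentile(t[k],1)+np.percentile(t[k],99))/2)
print('centre', c*u+ np.median(t)*v)
E
```

```text
2075 [536.06008917  -6.76258641  45.68582444]
((536.6910400390625, -0.688751220703125), (59.360294342041016, 40.070228576660156), 85.70925903320312)
extent along 2.137683763221017 61.7092787160795
head rect ((535.4807739257812, -16.73969078063965), (27.68340301513672, 39.93410110473633), 86.49246215820312)
2 10 [-554.99943115 -516.11319092] -535.556311036632
10 18 [-555.09095722 -516.15599977] -535.6234784922249
18 26 [-555.11744413 -516.12060543] -535.6190247824848
34 46 [-546.68972034 -525.35095146] -536.0203358985741
53 60 [-542.09006879 -530.75338785] -536.4217283241513
centre [536.37197188  -0.82277894]
```

```bash
python3 -m pendant '[1,0.1,0.4,0,0,0,8,1,0,0,-2,0,0,10,1,0,0,-2,0,0,10,1,0,0,-2,0,0,10,1,0,0,-2,0,0,10]'; python3 -m pendant '[1,0,0,-2,0,0,10,1,0,0,-2,0,0,10,1,0,0,0,0,0,10,1,0,0,0,0,0,10,1,0,0,0,0,0,1.6]'; python3 -m pendant '[1,0,0,0,0,0,0,1,0,0,0,0,0,0,1,0,0,0,0,0,0]'; python3 -c "
from plant import manip
print(manip.sense()['q'])"
```

```text
t: 17.05
ee_pos: [535.9, -11.2, 171.0]
ee_rot: [[-0.712, -0.703, -0.0], [-0.703, 0.712, -0.001], [0.0, -0.0, -1.0]]
contact_force: [0.2, 0.4, -0.2]
finger_gap: 87.0
t: 17.68
ee_pos: [529.9, -15.9, 128.6]
ee_rot: [[-0.413, -0.91, -0.037], [-0.91, 0.414, -0.019], [0.032, 0.025, -0.999]]
contact_force: [-0.5, 0.3, -0.8]
finger_gap: 87.1
t: 18.05
ee_pos: [530.0, -13.9, 129.3]
ee_rot: [[-0.412, -0.911, -0.035], [-0.911, 0.413, -0.02], [0.032, 0.024, -0.999]]
contact_force: [-0.8, -0.4, -0.2]
finger_gap: 87.2
[ 0.11118983  0.23525166 -0.20717521  1.78930877  0.07029075  1.15967391
  2.59600505]
```

Positive yaw drives joint 7 to its limit, so I'll turn the other way.

```bash
python3 -m pendant '[1,0,0,0,0,0,-10,1,0,0,1,0,0,-10,1,0,0,0,0,0,-10,1,0,0,0,0,0,-10,1,0,0,0,0,0,-10]'; python3 -m pendant '[1,0,0,0,0,0,-10,1,0,0,0,0,0,-10,1,0,0,0,0,0,-10,1,0,0,0,0,0,-10,1,0,0,0,0,0,-10]';python3 -m pendant '[1,0,0,0,0,0,-10,1,0,0,0,0,0,-10,1,0,0,0,0,0,-10,1,0,0,0,0,0,-10,1,0,0,0,0,0,-10]'; python3 -m pendant '[1,0,0,0,0,0,0,1,0,0,0,0,0,0,1,0,0,0,0,0,0]'; python3 -c "
from plant import manip
print(manip.sense()['q'])"
```

```text
t: 18.68
ee_pos: [530.0, -13.6, 139.4]
ee_rot: [[-0.964, -0.264, -0.037], [-0.265, 0.964, 0.014], [0.032, 0.024, -0.999]]
contact_force: [0.5, -0.3, 0.8]
finger_gap: 87.1
t: 19.3
ee_pos: [530.0, -13.6, 139.4]
ee_rot: [[-0.823, 0.569, -0.013], [0.568, 0.822, 0.038], [0.032, 0.024, -0.999]]
contact_force: [0.2, 0.3, 0.4]
finger_gap: 87.2
t: 19.92
ee_pos: [530.0, -13.6, 139.4]
ee_rot: [[-0.094, 0.995, 0.021], [0.995, 0.093, 0.034], [0.032, 0.024, -0.999]]
contact_force: [0.7, -0.9, 0.8]
finger_gap: 87.2
t: 20.3
ee_pos: [530.0, -13.9, 139.3]
ee_rot: [[-0.101, 0.995, 0.021], [0.994, 0.101, 0.035], [0.032, 0.024, -0.999]]
contact_force: [-0.4, -0.3, -0.6]
finger_gap: 87.1
[-0.08238174  0.17369094  0.04942815  1.83872698 -0.04736171  1.10799575
  0.08815131]
```

```bash
python3 -m pendant '[1,0.6,0.3,0,-2,1.2,0,1,0,0,0,0,0,-9.8,1,0,0,-3,0,0,0,1,0,0,0,0,0,0,1,0,0,0,0,0,0]'; python3 -m pendant '[1,0,0,0,0,0,0,1,0,0,0,0,0,0]'
```

```text
t: 20.92
ee_pos: [536.3, -11.0, 110.1]
ee_rot: [[0.071, 0.997, 0.0], [0.997, -0.071, -0.0], [-0.0, 0.0, -1.0]]
contact_force: [0.5, 0.6, -0.0]
finger_gap: 86.9
t: 21.18
ee_pos: [536.4, -11.0, 110.0]
ee_rot: [[0.072, 0.997, 0.001], [0.997, -0.072, -0.0], [-0.0, 0.001, -1.0]]
contact_force: [-0.3, -0.1, -1.7]
finger_gap: 87.1
```

Now down to TCP z≈12 and close.

```bash
python3 -m pendant '[1,0,0,-3,0,0,0,1,0,0,-3,0,0,0,1,0,0,-2.5,0,0,0,1,0,0,-1.3,0,0,0,1,0,0,0,0,0,0]'; python3 -m pendant '[0.6,0,0,0,0,0,0,0.45,0,0,0,0,0,0,0.4,0,0,0,0,0,0,0.3,0,0,0,0,0,0,0.3,0,0,0,0,0,0]';python3 -m pendant '[0.3,0,0,0,0,0,0,0.3,0,0,0,0,0,0,0,0,0,0,0,0,0,0,0,0,0,0,0,0]'
```

```text
t: 21.8
ee_pos: [535.7, -11.0, 11.0]
ee_rot: [[0.072, 0.997, -0.001], [0.997, -0.072, -0.0], [-0.0, -0.001, -1.0]]
contact_force: [-0.7, 0.1, 0.1]
finger_gap: 86.9
t: 22.42
ee_pos: [536.0, -10.9, 11.4]
ee_rot: [[0.072, 0.997, -0.0], [0.997, -0.072, -0.0], [-0.0, -0.0, -1.0]]
contact_force: [0.1, 0.8, -0.0]
finger_gap: 45.1
t: 22.92
ee_pos: [535.9, -11.0, 11.3]
ee_rot: [[0.072, 0.997, -0.0], [0.997, -0.072, -0.0], [-0.0, -0.0, -1.0]]
contact_force: [-0.6, -0.5, 2.1]
finger_gap: 39.9
```

```bash
python3 -m pendant '[0,0,0,1,0,0,0,0,0,0,4,0,0,0,0,0,0,6,0,0,0,0,0,0,6,0,0,0,0,0,0,4,0,0,0]'; python3 -m pendant '[0,-0.6,3.3,0,0,0,-9.6,0,-0.6,3.3,0,0,0,-9.6,0,-0.7,3.3,0,0,0,-9.6,0,-0.7,3.3,0,0,0,-9.6,0,-0.7,3.3,0,0,0,-9.6]';python3 -m pendant '[0,-0.7,3.3,0,0,0,-9.6,0,-0.7,3.3,0,0,0,-9.6,0,-0.7,3.3,0,0,0,-9.6,0,0,0,0,0,0,0,0,0,0,0,0,0,0]'; python3 -c "
from plant import manip
print(manip.sense()['q'])"
```

```text
t: 23.55
ee_pos: [536.4, -11.0, 225.0]
ee_rot: [[0.072, 0.997, 0.003], [0.997, -0.072, -0.0], [0.0, 0.003, -1.0]]
contact_force: [-0.0, -0.5, -2.4]
finger_gap: 40.0
t: 24.18
ee_pos: [502.5, 155.0, 221.8]
ee_rot: [[0.793, 0.609, -0.0], [0.609, -0.793, 0.0], [-0.0, -0.0, -1.0]]
contact_force: [0.0, -0.2, -2.3]
finger_gap: 39.6
t: 24.8
ee_pos: [482.1, 252.3, 221.4]
ee_rot: [[0.987, 0.159, -0.0], [0.159, -0.987, -0.0], [-0.0, 0.0, -1.0]]
contact_force: [-0.2, -1.1, -1.9]
finger_gap: 40.1
[-0.50089386  0.15821674 -0.07281746  1.67649295  0.01204838  1.30772183
 -1.9872573 ]
```

```bash
python3 -m pendant '[0,0,0.2,-3,0,0,0,0,0,0,-2.5,0,0,0,0,0,0,-1.5,0,0,0,0,0,0,0,0,0,0,0,0,0,0,0,0,0]'; python3 - <<'E'
from h import *
snap('wrist','w4'); snap('top','t4'); snap('scene','s4')
s=manip.sense();print(s['ee_pos'],s['ee_rot'][:,1])
a=cv2.imread('pics/w4.png'); t=cv2.resize(cv2.imread('pics/t4.png')[205:320,205:305],None,fx=4,fy=4,interpolation=cv2.INTER_CUBIC)
c=np.zeros((460,800,3),np.uint8); c[:300,:400]=cv2.resize(a,(400,300)); c[:,400:]=t; cv2.imwrite('pics/v4.png',c)
E
```

```text
t: 25.42
ee_pos: [482.6, 255.1, 152.4]
ee_rot: [[0.988, 0.157, 0.001], [0.157, -0.988, 0.001], [0.001, -0.001, -1.0]]
contact_force: [0.3, 1.2, -2.2]
finger_gap: 39.8
[482.44058185 255.25659557 152.26757713] [ 1.57519352e-01 -9.87515570e-01 -8.08095285e-04]
```

View pics/v4.png

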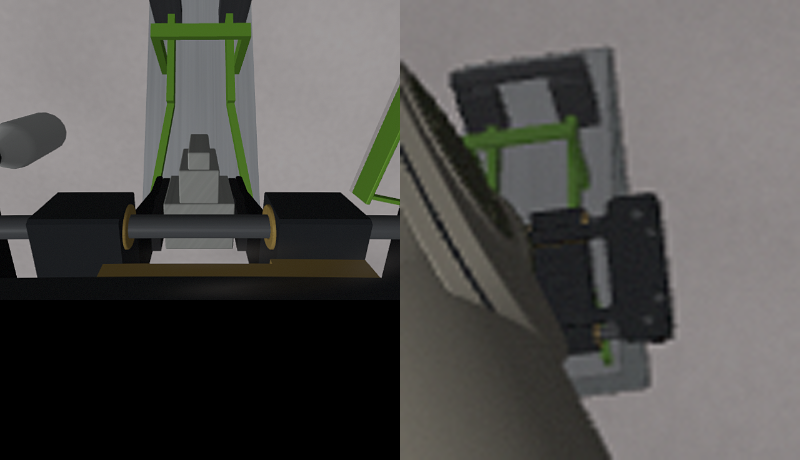

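The dog is centred in the funnel with its nose at (199,160), between the channel sides at 173 and 231. Lowering and releasing.

```bash
python3 -m pendant '[0,0,-0.1,-1.1,0,0,0,0,0,0,0,0,0,0,0,0,0,0,0,0,0,0,0,0,0,0,0,0,0,0,0,0,0,0,0]'; python3 -m pendant '[1,0,0,0,0,0,0,1,0,0,0,0,0,0,1,0,0,0,0,0,0,1,0,0,0,0,0,0,1,0,0,0,0,0,0]';python3 -m pendant '[1,0,0,0,0,0,0,1,0,0,0,0,0,0,1,0,0,3,0,0,0,1,0,0,6,0,0,0,1,0,0,5,0,0,0]'; python3 - <<'E'
from h import *
snap('wrist','w5')
E
```

```text
t: 26.2
ee_pos: [482.0, 254.1, 140.5]
ee_rot: [[0.988, 0.158, -0.0], [0.158, -0.988, 0.0], [-0.0, -0.0, -1.0]]
contact_force: [0.6, 1.1, -1.5]
finger_gap: 39.6
t: 26.82
ee_pos: [482.0, 254.1, 140.3]
ee_rot: [[0.988, 0.158, -0.0], [0.158, -0.988, 0.0], [-0.0, -0.0, -1.0]]
contact_force: [0.6, -1.7, 0.5]
finger_gap: 81.1
t: 27.45
ee_pos: [481.9, 254.0, 282.5]
ee_rot: [[0.988, 0.157, 0.0], [0.157, -0.988, 0.001], [0.0, -0.001, -1.0]]
contact_force: [0.4, 1.6, -0.3]
finger_gap: 87.3
```

View pics/w5.png

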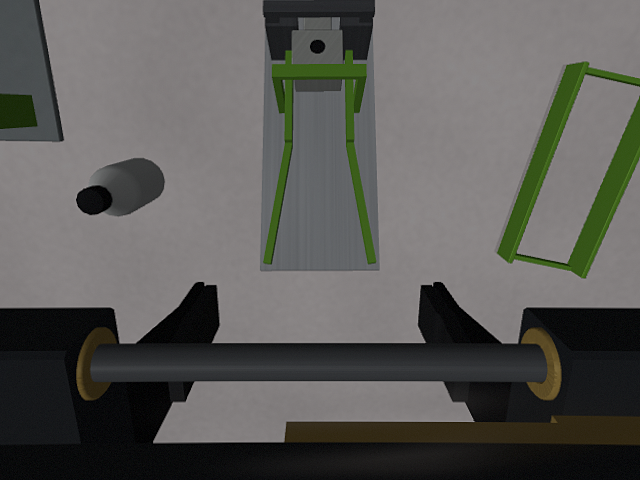

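The dog has slid down past the strap, with its head against the gate posts and the spot at (317,46). I'll check that position by number.

```bash
python3 - <<'E'
from h import *
z=load('w5'); print(world(z,[(317,46),(303,45),(335,45),(300,36),(336,36),(312,60)]).round(1)); print('expect 606.8 275.1 92.7', world(z,[(317,46)],92.7))
C=world(z,[(261,270),(379,270)],137.8);print(C,C.mean(0))
E
python3 -m pendant '[1,0,0,0,0,0,0]'
```

```text
[[607.4 275.5  92.2]
 [606.6 286.4  91. ]
 [610.5 261.8  91.1]
 [613.  289.9  86.6]
 [617.3 262.   87.9]
 [596.5 277.7  97.2]]
expect 606.8 275.1 92.7 [[607.37299342 275.46493989  92.7       ]]
[[433.72270785 293.12837886 137.8       ]
 [448.45513712 200.2518361  137.8       ]] [441.08892249 246.69010748 137.8       ]
t: 27.62
ee_pos: [482.6, 254.5, 282.0]
ee_rot: [[0.988, 0.158, 0.003], [0.158, -0.988, 0.002], [0.003, -0.002, -1.0]]
contact_force: [0.1, 0.6, -0.7]
finger_gap: 87.1
```

The dog's head spot measures (607.4,275.5,92.2) against (606.8,275.1,92.7) expected, so it is home. Next I'll fetch the rest.

```bash
python3 -m pendant '[1,1.1,-5.3,0,0,0,-3.1,1,1.1,-5.3,0,0,0,-3.1,1,1.1,-5.3,0,0,0,-3.2,1,1.1,-5.3,0,0,0,-3.2,1,1.1,-5.3,0,0,0,0]'; python3 -m pendant '[1,1.1,-5.3,0,0,0,0,1,1.1,-5.3,0,0,0,0,1,1.1,-5.3,0,0,0,0,1,1.1,-5.3,0,0,0,0,1,1.1,-5.1,0,0,0,0]'; python3 -m pendant '[1,0,0,-6,0,0,0,1,0,0,-6,0,0,0,1,0,0,-4,0,0,0,1,0,0,0,0,0,0,1,0,0,0,0,0,0]'; python3 - <<'E'
from h import *
snap('wrist','w6');print(manip.sense()['q'])
E
```

```text
t: 28.25
ee_pos: [536.5, -12.7, 278.9]
ee_rot: [[0.998, -0.062, -0.002], [-0.062, -0.998, 0.0], [-0.002, 0.0, -1.0]]
contact_force: [1.3, 0.6, 0.8]
finger_gap: 87.0
t: 28.88
ee_pos: [591.6, -275.5, 278.6]
ee_rot: [[0.998, -0.062, -0.002], [-0.062, -0.998, 0.001], [-0.002, -0.001, -1.0]]
contact_force: [0.8, -0.1, 0.1]
finger_gap: 87.5
t: 29.5
ee_pos: [592.5, -274.3, 121.7]
ee_rot: [[0.998, -0.062, 0.001], [-0.062, -0.998, -0.0], [0.001, 0.0, -1.0]]
contact_force: [0.3, -0.0, 0.5]
finger_gap: 86.9
[ 0.12184734  0.46901967  0.32404396  1.51990795 -0.15679171  1.17579896
 -1.15929078]
```

```bash
python3 -m pendant '[1,0,0.1,-4,0,0,0,1,0,0,-3.6,0,0,0,1,0,0,0,0,0,0,1,0,0,0,0,0,0,0.3,0,0,0,0,0,0]'; python3 -m pendant '[0.3,0,0,0,0,0,0,0.3,0,0,0,0,0,0,0.2,0,0,0,0,0,0,0,0,0,0,0,0,0,0,0,0,0,0,0,0]'; python3 -m pendant '[0,0,0,0,0,0,0,0,0,0,0,0,0,0]'
```

```text
t: 30.18
ee_pos: [593.3, -273.6, 46.8]
ee_rot: [[0.998, -0.062, 0.003], [-0.062, -0.998, -0.001], [0.003, 0.001, -1.0]]
contact_force: [0.7, 0.2, 0.6]
finger_gap: 82.8
t: 30.8
ee_pos: [591.9, -273.0, 44.3]
ee_rot: [[0.998, -0.062, -0.0], [-0.062, -0.998, 0.0], [-0.0, -0.0, -1.0]]
contact_force: [0.0, 0.7, 0.3]
finger_gap: 35.4
t: 31.05
ee_pos: [591.9, -273.2, 44.2]
ee_rot: [[0.998, -0.062, -0.0], [-0.062, -0.998, 0.0], [-0.0, 0.0, -1.0]]
contact_force: [1.2, -0.8, -0.5]
finger_gap: 25.7
```

```bash
python3 -m pendant '[0,0,0,1,0,0,0,0,0,0,3,0,0,0,0,0,0,4,0,0,0,0,0,0,3.5,0,0,0,0,0,3,0,0,0,0]'; python3 -m pendant '[0,-0.1,5,0,0,0,0,0,-0.1,5,0,0,0,0,0,0,5,0,0,0,0,0,0,5,0,0,0,0,0,0,3,0,0,0,0]';  python3 -m pendant '[0,0,1,0,0,0,0,0,0,0,-3,0,0,0,0,0,0,-3,0,0,0,0,0,0,0,0,0,0,0,0,0,0,0,0,0]'
```

```text
t: 31.68
ee_pos: [592.4, -246.2, 163.0]
ee_rot: [[0.998, -0.066, 0.004], [-0.066, -0.998, -0.003], [0.004, 0.003, -1.0]]
contact_force: [0.5, 0.0, -6.3]
finger_gap: 25.7
t: 32.3
ee_pos: [589.3, -9.4, 159.4]
ee_rot: [[0.998, -0.059, -0.001], [-0.059, -0.998, 0.001], [-0.001, -0.001, -1.0]]
contact_force: [0.6, -0.8, -5.4]
finger_gap: 25.9
t: 32.92
ee_pos: [590.6, -3.7, 100.6]
ee_rot: [[0.998, -0.063, 0.001], [-0.063, -0.998, 0.0], [0.001, -0.0, -1.0]]
contact_force: [0.7, -0.7, -4.9]
finger_gap: 25.7
```

Now down to contact at about 47.3.

```bash
python3 -m pendant '[0,-0.1,0.1,-3,0,0,0,0,0,0,-1.9,0,0,0,0,0,0,0,0,0,0,0,0,0,0,0,0,0,0,0,0,0,0,0,0]'; python3 -m pendant '[0,0,0,-0.2,0,0,0,0,0,0,0,0,0,0,0,0,0,0,0,0,0]'
```

```text
t: 33.55
ee_pos: [589.7, -2.0, 51.4]
ee_rot: [[0.998, -0.062, 0.001], [-0.062, -0.998, 0.0], [0.001, -0.0, -1.0]]
contact_force: [0.4, -0.6, -3.9]
finger_gap: 25.9
t: 33.92
ee_pos: [589.0, -1.9, 48.4]
ee_rot: [[0.998, -0.062, -0.0], [-0.062, -0.998, 0.0], [-0.0, -0.0, -1.0]]
contact_force: [0.2, -0.7, -5.0]
finger_gap: 25.9
```

```bash
python3 -m pendant '[0,0,0,-0.1,0,0,0,0,0,0,0,0,0,0,0.5,0,0,0,0,0,0,0.5,0,0,0,0,0,0,1,0,0,0,0,0,0]'; python3 -m pendant '[1,0,0,0,0,0,0,1,0,0,0,0,0,0,1,0,0,4,0,0,0,1,0,0,6,0,0,0,1,0,0,0,0,0,0]'; python3 -m pendant '[1,-1.5,-5,0,0,0,0,1,-1.6,-5,0,0,0,0,1,-1.6,-5,0,0,0,0,1,-1.6,-5,0,0,0,0,1,-1.6,-5,0,0,0,0]'; python3 -m pendant '[1,-1.6,-4.2,0,0,0,0,1,0,0,-2,0,0,0,1,0,0,0,0,0,0,1,0,0,0,0,0,0]'
```

```text
t: 34.55
ee_pos: [589.3, -1.9, 47.7]
ee_rot: [[0.998, -0.062, 0.0], [-0.062, -0.998, 0.0], [0.0, -0.0, -1.0]]
contact_force: [-0.0, -0.5, 0.9]
finger_gap: 46.2
t: 35.17
ee_pos: [591.8, -2.0, 152.4]
ee_rot: [[0.998, -0.062, 0.008], [-0.062, -0.998, 0.001], [0.008, -0.002, -1.0]]
contact_force: [0.9, 0.2, 0.2]
finger_gap: 86.0
t: 35.8
ee_pos: [509.1, -253.3, 146.8]
ee_rot: [[0.998, -0.061, -0.001], [-0.061, -0.998, 0.0], [-0.001, -0.0, -1.0]]
contact_force: [0.8, 0.2, -0.1]
finger_gap: 87.1
t: 36.3
ee_pos: [494.4, -293.3, 127.5]
ee_rot: [[0.998, -0.06, -0.0], [-0.06, -0.998, 0.0], [-0.0, -0.0, -1.0]]
contact_force: [0.1, 1.0, 0.5]
finger_gap: 87.1
```

```bash
python3 -m pendant '[1,0,-0.1,-4,0,0,0,1,0,0,-4.2,0,0,0,1,0,0,0,0,0,0,1,0,0,0,0,0,0,0.3,0,0,0,0,0,0]'; python3 -m pendant '[0.3,0,0,0,0,0,0,0.3,0,0,0,0,0,0,0.2,0,0,0,0,0,0,0,0,0,0,0,0,0,0,0,0,0,0,0,0]'; python3 -m pendant '[0,0,0,0,0,0,0,0,0,0,0,0,0,0]'
```

```text
t: 36.92
ee_pos: [495.3, -295.5, 47.4]
ee_rot: [[0.998, -0.062, 0.003], [-0.061, -0.998, -0.001], [0.003, 0.001, -1.0]]
contact_force: [0.4, 0.4, 0.1]
finger_gap: 82.7
t: 37.55
ee_pos: [493.9, -294.9, 45.2]
ee_rot: [[0.998, -0.062, -0.0], [-0.062, -0.998, 0.0], [-0.0, -0.0, -1.0]]
contact_force: [0.0, 0.5, -0.1]
finger_gap: 35.0
t: 37.8
ee_pos: [493.9, -294.8, 45.2]
ee_rot: [[0.998, -0.062, -0.0], [-0.062, -0.998, 0.0], [-0.0, -0.0, -1.0]]
contact_force: [-0.0, 0.5, -0.1]
finger_gap: 27.0
```

```bash
python3 -m pendant '[0,0,0,1,0,0,0,0,0,0,3,0,0,0,0,0,0,4,0,0,0,0,0,0,3.5,0,0,0,0,0,3,0,0,0,0]'; python3 -m pendant '[0,-0.2,5,0,0,0,0,0,-0.2,5,0,0,0,0,0,-0.2,5,0,0,0,0,0,-0.2,5,0,0,0,0,0,-0.2,4,0,0,0,0]';  python3 -m pendant '[0,-0.2,2.5,0,0,0,0,0,0,0,-3,0,0,0,0,0,0,-3,0,0,0,0,0,0,0,0,0,0,0,0,0,0,0,0,0]'
```

```text
t: 38.42
ee_pos: [494.5, -267.8, 163.8]
ee_rot: [[0.998, -0.066, 0.004], [-0.066, -0.998, -0.003], [0.005, 0.003, -1.0]]
contact_force: [0.4, 1.4, -4.7]
finger_gap: 27.4
t: 39.05
ee_pos: [483.5, -23.0, 160.7]
ee_rot: [[0.998, -0.061, -0.0], [-0.061, -0.998, 0.0], [-0.0, -0.0, -1.0]]
contact_force: [0.1, -1.1, -4.4]
finger_gap: 27.2
t: 39.67
ee_pos: [482.5, -0.1, 101.6]
ee_rot: [[0.998, -0.062, 0.001], [-0.062, -0.998, 0.0], [0.001, -0.0, -1.0]]
contact_force: [-0.0, 0.2, -3.7]
finger_gap: 27.1
```

```bash
python3 -m pendant '[0,0,0,-3,0,0,0,0,0,0,-2,0,0,0,0,0,0,0,0,0,0,0,0,0,0,0,0,0,0,0,0,0,0,0,0]'; python3 -m pendant '[0,0,0,-0.2,0,0,0,0,0,0,0,0,0,0,0,0,0,0,0,0,0]'
```

```text
t: 40.3
ee_pos: [482.9, 0.1, 51.6]
ee_rot: [[0.998, -0.062, 0.002], [-0.062, -0.998, 0.001], [0.002, -0.001, -1.0]]
contact_force: [0.4, -0.3, -3.5]
finger_gap: 27.2
t: 40.67
ee_pos: [481.9, 0.0, 48.3]
ee_rot: [[0.998, -0.062, -0.0], [-0.062, -0.998, 0.0], [-0.0, -0.0, -1.0]]
contact_force: [-0.6, 0.0, -3.7]
finger_gap: 27.4
```

Release, rise and look.

```bash
python3 -m pendant '[0,0,0,-0.05,0,0,0,0.5,0,0,0,0,0,0,0.5,0,0,0,0,0,0,1,0,0,0,0,0,0,1,0,0,0,0,0,0]'; python3 -m pendant '[1,0,0,0,0,0,0,1,0,0,3,0,0,0,1,0,0,6,0,0,0,1,0,0,6,0,0,0,1,0,0,6,0,0,0]'; python3 -m pendant '[1,-1,0,2,0,0,0,1,-3,0,0,0,0,0,1,-3,0,0,0,0,0,1,0,0,0,0,0,0,1,0,0,0,0,0,0]'; python3 - <<'E'
from h import *
snap('wrist','w7');snap('top','t7');snap('scene','s7')
a=cv2.resize(cv2.imread('pics/w7.png'),(400,300)); b=cv2.resize(cv2.imread('pics/s7.png')[150:300,200:400],(400,300),interpolation=cv2.INTER_CUBIC)
cv2.imwrite('pics/v7.png',np.hstack([a,b]))
E
```

```text
t: 41.3
ee_pos: [482.0, 0.0, 47.8]
ee_rot: [[0.998, -0.062, -0.0], [-0.062, -0.998, 0.0], [-0.0, -0.0, -1.0]]
contact_force: [0.1, 0.1, -0.7]
finger_gap: 55.9
t: 41.92
ee_pos: [481.6, -0.0, 259.9]
ee_rot: [[0.998, -0.062, 0.0], [-0.062, -0.998, 0.0], [0.0, -0.0, -1.0]]
contact_force: [1.4, 1.4, -0.6]
finger_gap: 86.8
t: 42.55
ee_pos: [412.3, 0.1, 278.0]
ee_rot: [[0.998, -0.062, 0.0], [-0.062, -0.998, 0.0], [0.0, -0.0, -1.0]]
contact_force: [0.2, -0.9, 0.5]
finger_gap: 87.2
```

View pics/v7.png

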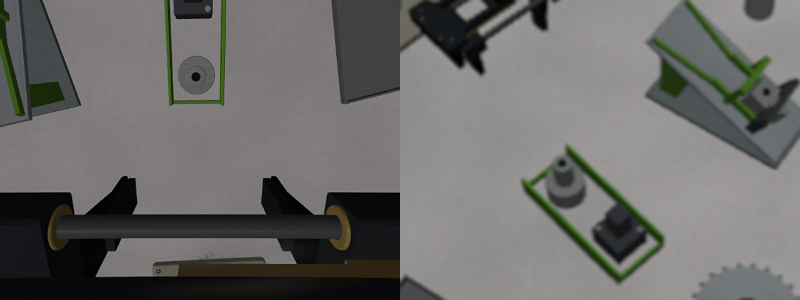

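The flange and rest stand upright in the rack, and the dog sits at the gate. A final numeric check before handing in:

```bash
python3 - <<'E'
from seg import *
for f,B in (('t0',0),('t7',0)):
    for k,b in {'flange':(330,272,360,304),'rest':(330,232,362,258)}.items(): print(f,k,*top(f,b,82,92))
a=load('s0');b=load('s7')
for n,bx in (('flange',(265,220,297,262)),('rest',(290,240,330,290))):
    for f in('s0','s7'): print(f,n,*top(f,bx,82,92))
s=manip.sense();print(s['t'],s['ee_pos'],s['contact_force'])
print(manip.hand_in())
E
```

```text
t0 flange 101 [481.9   1.8  86.1] [array([482.6,   1.8]), array([27.1, 24.5]), np.float64(1.7)]
t0 rest 102 [590.6  -2.5  86.6] [array([590.3,  -2.6]), array([25.7, 22.7]), np.float64(0.9)]
t7 flange 0 [nan nan nan] [array([0., 0.]), array([0., 0.]), np.float64(0.0)]
t7 rest 107 [590.4  -0.6  86.2] [array([590.4,  -1.3]), array([25.9, 25. ]), np.float64(1.0)]
s0 flange 76 [482.7  -2.   86.9] [array([482.4,  -1.5]), array([25.9, 26. ]), np.float64(1.8)]
s7 flange 75 [482.4  -2.1  87.2] [array([481.8,  -2.6]), array([25.4, 28.3]), np.float64(19.7)]
s0 rest 93 [591.2  -6.2  86.8] [array([590.4,  -5.6]), array([27.3, 28.3]), np.float64(0.3)]
s7 rest 96 [590.   -4.1  86.7] [array([589.7,  -3.5]), array([26.7, 27.8]), np.float64(1.8)]
42.7 [4.12385911e+02 4.52425483e-02 2.77626542e+02] [ 0.20501342 -0.33444483  0.47984854]
the job is handed in; nothing more can be done
Noneseg.py:10: RuntimeWarning: Mean of empty slice.
  r=cv2.minAreaRect(W[:,:2].astype(np.float32)); return len(W),W.mean(0).round(1),[np.round(a,1) for a in r]
  ret = um.true_divide(
```

The job is done and handed in at 42.7 s; the hand-in gives no verdict. I stood the flange and tooth rest in the side tray and released the dog nose first in the nearer chute's mouth, and it slid home. I then stood both fittings back in the rack.

Last checks:
- **Dog:** the spot on its head measured within 1 mm of where it should be with the dog home. That was taken just after the slide; the final scene picture still shows the dog at the gate.
- **Flange:** about 0.3 mm from its start, by the scene camera. The top camera gave no final reading, because the spot returned no points (probably the arm in the way).
- **Tooth rest:** about 2 mm from its start, by both the scene and top cameras.
- **Standing:** both fittings look upright in the final pictures, and their tops are at the same height as at the start.
- **Robot:** the gripper was open and clear of everything, with force readings near zero.
- **Blade, oil bottle and wrench:** I kept the arm away from them, but did not measure them at the end.

One planned turn, before gripping the dog, ran joint 7 to its range limit at 2.596 of 2.6 rad. I turned the other way and corrected the small tilt; nothing was touched.

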